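# Lock the bayonet cap onto the filter holder

### The arm

A 6-joint arm with a two-finger parallel gripper is mounted at the origin on a cart in front of the work surface, level with it; the furniture and walls round the work are solid. World frame = base frame: x ahead of the robot, y to its left, z up, the work surface at z = 0. Lengths are in m, angles in rad, forces in N, time in s.
With the tool pointing down it reaches from about 0.4 to 0.825 m from the base axis. Payload 7 kg.
Tool frame: the origin (TCP) lies at the centre of the arm's flange, where the gripper is bolted on; the fingertips stand 178 mm ahead of it and the grasp point (between the pads) lies 159 mm ahead of it; z points along the fingers, y is the direction in which the jaws open and shut (so a half turn about z gives the same grasp; the last joint's range is limited). The gripper opens to 88 mm and grips with 3 to 60 N. Pads are 19 mm wide; open, the fingers measure 130 mm over their backs; the gripper's body (78 mm by 193 mm) begins 47 mm behind the grasp point.
Start: joints at [1.435, 0.359, 0.012, 0, -1.224, -0.288], TCP at [0.278, 0.615, 0.405] pointing down, gripper open.
Joint ranges: [-3.07, 3.07], [-1.43, 2.12], [-1.02, 1.25], [-3.03, 1.67], [-3.05, -0], [-3.03, 3.03]. Speed limits (rad/s): [2.39, 2.39, 3.01, 3.14, 3.14, 3.14].

### API

Orientations are given as [roll, pitch, yaw] about the fixed x, y, z axes, in that order (R = Rz(yaw) Ry(pitch) Rx(roll)).
In Python, from station import * gives the robot as it stands.
- The arm moves only by the tool send_rows, never from a script. Its argument "motion" is a list of rows, each an object with "offset": the shift along the tool's x, y, z in cm, a list of three; "turn": the turn about the tool's z in degrees. In form: [{"offset": [x, y, z], "turn": turn}, ...]. A call has 1 to 8 rows; each row is the pose to reach, as a shift and turn from the pose commanded when the call began, along the tool's axes at that moment; what a row does not reach only later rows make up. A row lasts 1/10 s, in which the tool goes at most 50 mm and 8.59 degrees, less where a joint would pass 70% of its speed; a pose out of reach is approached as far as the arm can. A call with a gripper value outside its range is refused whole. "hand" is the opening, from -1 (shut) to 1 (fully open), set as the call begins (left out, the last holds). The fingers move at their own pace and stop on an object; "squeeze" is the grip in N (left out, the last holds). Time passes only in rows, so rows that repeat a pose let the fingers close. It gives the time, the measured TCP pose, the force and the opening at its end, in the units of the state.
- get_state(): the state, without advancing time (a new reading comes with each control period).
- grab_frame(name): name is "scene" or "top"; returns a dict with "frame" (420x560x3 uint8, blue, green, red), "range_z" (420x560 float32, m along the optical axis (not along the pixel's ray), 0 where there is no reading), "vertical_fov" (degrees; the focal length in pixels is half the picture's height over the tangent of half this angle, whatever the lens; pixels are square), "cx", "cy" (the principal point, pixels), "cam_to_world" (4x4, takes a point from camera to world coordinates). Camera axes: x right, y up, looking along -z (the intrinsics and any distortion apply to the point x, -y, -z); pixel columns grow to the right and rows downward; lengths in m; the calibration is good to about 2 mm. A picture is of the moment at which its call begins.
- job_done(): hands the job in, once; it reports no verdict.
The state is a dict: "t": time; "q": joint angles; "qd": joint speeds; "joint_efforts": joint torques, N m; "eef_pos": TCP position; "ee_rot": TCP orientation; "force": force on the tool from outside, world axes, zero at the start; "moment": the same for the moment, N m; "width": finger opening in m.
Only numpy, scipy, OpenCV 4.12 (cv2) and the standard library are available. Lean on these libraries where they do the work, as an engineer would, in place of code of your own. Each camera call takes 0.05 s, during which the arm holds its last target. There are 200 camera calls.

### The job

Close the filter holder with its bayonet cap: fit the cap's two lugs into the collar's slots, push it home against the spring, twist it clockwise to its stop and let go, so that it springs up into its locking notches. Do not force it: the plastic breaks under a hard push or twist. Leave the loose things around it where they are.

Things in the scene. Friction and masses are not known exactly. Their poses are not given: they have to be found in the camera images.
- cap: Loose bayonet cap, 60 mm tall, 0.08 to 0.17 kg, standing upright. Origin: centre of its underside, z up. White round plug, 38 mm diameter, z 0 to 27 mm (foot chamfered 3 mm); two orange lugs on its -x and +x sides, each 8 mm wide along y, out to 26 mm from the axis, z 12 to 17 mm; white flange, 54 mm diameter, z 27 to 32 mm. A half turn fits the same.
- cap_grip (a point): Centre of the cap's black grip bar, 46 mm above the cap's origin: the bar is 44 mm long along the cap's x (the line of the lugs), 16 mm thick along y, and stands 28 mm high on the flange.
- holder: Fixed filter holder: dark foot 100 (x) by 88 mm (y), white bowl of 72 mm diameter, brass hose stubs on its -y and +y sides (30 mm up, out to 57 mm from the axis), blue bayonet collar on top. Origin: centre of its underside, z up along the bowl's axis. Over 40 N between cap and holder breaks them.
- holder_face (a point): Centre of the blue collar's flat top face, 64 mm above the holder's origin, axes as the holder's. Bore 41 mm; two opposite slots 10.5 mm wide, out to 28 mm from the axis, a white dot outside each. The collar is clamped at an unknown angle: slots 8 to 46 degrees clockwise (from above) of the holder's x line. Find them by eye, or by feel: lugs lightly on the face, turn clockwise until they drop in.
- holder_locked (a point): Where the cap's underside is when locked, 42 mm above the holder's origin. Other heights of it: 52 mm lugs on the face; 47 it meets the plunger; below 39 the lugs pass under the collar and it can be twisted; 37 flange hard on the collar. 42 degrees clockwise from the slots the lugs lie under notches 3 mm high (hard stop at 45); let up there, the cap rises, locked. Anticlockwise is blocked.
- plunger (a joint): White spring plunger inside the holder's bowl, sliding down along its axis: 0 m = free (its 34 mm disc 47 mm above the holder's origin), grows as the cap presses it down; 0.008 where the lugs just pass under the collar, 0.010 with the flange hard on the collar, 0.005 when locked. Spring: 3 N at 0, plus 0.5 N per mm.
- beaker: Loose clear plastic beaker, 57 mm diameter, 70 mm tall, a bystander. Origin: centre of its underside.
- bottle_oil: Loose small white bottle with red cap, 40 mm diameter, 80 mm tall, a bystander. Origin: centre of its underside.
- timer: Loose bench timer, 66 x 60 x 20 mm, a bystander. Origin: centre of its underside.
- marker: Loose white marker with red cap, 17 x 135 x 16 mm, lying, a bystander. Origin: centre of its underside.
- union: Loose pipe union with two blue nuts, 12 x 38 x 12 mm, lying, a bystander. Origin: centre of its underside.
Things that resemble listed ones, but are neither listed nor needed, are in the scene too. Leave any blue or yellow look-alike of the cap alone.

How it is judged:
By the outcome, as a careful person would: the job done as asked, in the order asked, and still so for the second after the job is handed in, with the robot touching nothing.
It also fails if it takes over 67 s, if anything falls off the work surface, if the arm or the gripper's body presses on something with over 40 N, if the wrist force passes 120 N, or if a joint passes its speed limit or range.

## Working session

There is one attempt and no reset: what is moved stays moved. The work goes in short steps, Python scripts to look and compute and a tool call to move; the robot and the scene stay as the last step left them, time stands still between calls to the robot, and variables do not carry over. Pictures are saved under pics/ and viewed, about 8 in all and at most 12, crops included, and the job is handed in when it is done.

Besides the shell and the picture viewer there is one more tool, called after ">>>" in YAML: its name, and indented under it one key for each argument. send_rows: Moves the arm, as the interface text tells. Its arguments: {"type":"object","properties":{"motion":{"type":"array"},"hand":{"type":"number"},"squeeze":{"type":"number"}},"required":["motion"]}

```bash
mkdir -p pics; ls
cat > h.py <<'E'
from station import *
import numpy as np, cv2, pickle
def snap(n):
    g=grab_frame(n); pickle.dump(g,open(n+'.pkl','wb')); return g
def load(n): return pickle.load(open(n+'.pkl','rb'))
def pt(g,u,v,z=None):
    """world point of pixel from depth, or from plane height z"""
    f=g['frame'].shape[0]/2/np.tan(np.radians(g['vertical_fov'])/2)
    M=np.array(g['cam_to_world']); d=np.array([(u-g['cx'])/f,-(v-g['cy'])/f,-1])
    if 'dist' in g: pass
    o=M[:3,3]; r=M[:3,:3]@d
    s=g['range_z'][int(round(v)),int(round(u))] if z is None else (z-o[2])/r[2]
    return o+s*r
E
python3 - <<'E'
from h import *
for n in('scene','top'):
    g=snap(n); cv2.imwrite(f'pics/{n}0.png',cv2.resize(g['frame'],(784,588))); print(n,{k:v for k,v in g.items() if k not in('frame','range_z')})
s=get_state(); print(s)
E
```

```text
pics
scene {'vertical_fov': 56.05210823855567, 'cx': 280.26840719605957, 'cy': 211.6995124152952, 'cam_to_world': array([[ 7.21549823e-01,  5.32038851e-01, -4.43058139e-01,
         1.19269604e-01],
       [-6.92362265e-01,  5.53922692e-01, -4.62389604e-01,
        -4.58179324e-01],
       [-5.89277039e-04,  6.40393873e-01,  7.68046444e-01,
         8.12163207e-01],
       [ 0.00000000e+00,  0.00000000e+00,  0.00000000e+00,
         1.00000000e+00]])}
top {'vertical_fov': 51.43638619800728, 'cx': 275.78418656084546, 'cy': 208.41912374847138, 'cam_to_world': array([[-0.02500512,  0.99494978, -0.09720942,  0.43839378],
       [-0.99964529, -0.02577729, -0.00669545,  0.00637701],
       [-0.00916743,  0.09700752,  0.99524143,  1.15639525],
       [ 0.        ,  0.        ,  0.        ,  1.        ]])}
{'t': 0.1, 'q': array([ 1.43510487e+00,  3.59335324e-01,  1.11476150e-02, -3.05518413e-04,
       -1.22412686e+00, -2.88108309e-01]), 'qd': array([-0.00042827, -0.00126503,  0.00206124,  0.00133508,  0.00167748,
       -0.00166794]), 'joint_efforts': array([-8.28234788e-04, -5.84165096e+01,  2.93749058e+01,  7.01536417e+00,
        1.01521148e-02, -5.00797807e-05]), 'eef_pos': array([0.27750474, 0.61512555, 0.4038025 ]), 'ee_rot': array([ 3.14005538e+00, -1.56047049e-04, -4.23903672e-01]), 'force': array([-0.1316276 , -0.22616457,  0.04516456]), 'moment': array([ 0.0285456 , -0.00105281, -0.00768135]), 'width': 0.08752100414606469}
```

View pics/scene0.png

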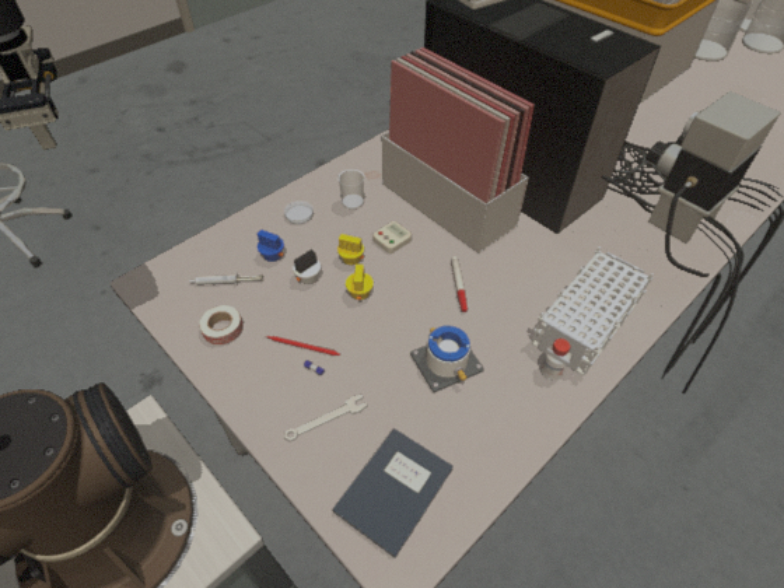

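View pics/top0.png

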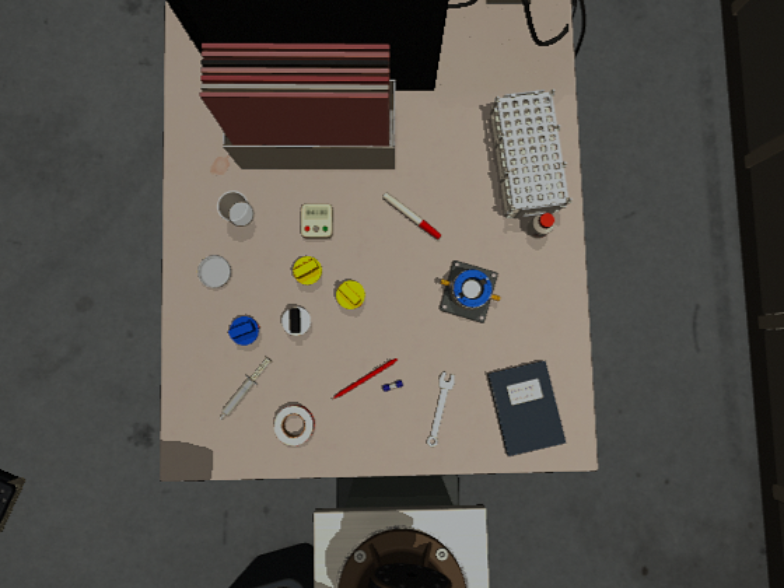

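The white cap with the black bar stands at about (295,321) in the top view. The yellow ones at (307,270) and (350,295) and the blue one at (244,330) are look-alikes. I take the white one because it has the white flange, black bar and orange lugs. The holder is at about (470,290). I'll confirm both in an enlarged crop.

Run:
```python
from h import *
g=load('top'); s=load('scene')
def c(g,u,v,w,h,k): return cv2.resize(g['frame'][v:v+h,u:u+w],(w*k,h*k),interpolation=cv2.INTER_CUBIC)
A=c(g,190,205,50,50,8);B=c(g,310,182,50,50,8) 
C=c(s,200,172,50,25,8);D=c(s,295,230,50,25,8)
cv2.imwrite('pics/crop1.png',np.vstack([np.hstack([A,B]),np.hstack([C,D])]))
for n,u,v in[('cap',295,321),('hold',470,290),('y1',307,270),('y2',350,295),('blue',244,330),('table',450,330)]:
    print(n,pt(g,u/1.4,v/1.4).round(4))
```

```text
cap [0.4969 0.1787 0.061 ]
hold [ 0.5464 -0.1397  0.0436]
y1 [0.589  0.1563 0.0589]
y2 [0.5414 0.0791 0.0592]
blue [0.4832 0.2712 0.0586]
table [ 0.4756 -0.1047  0.0005]
```

View pics/crop1.png

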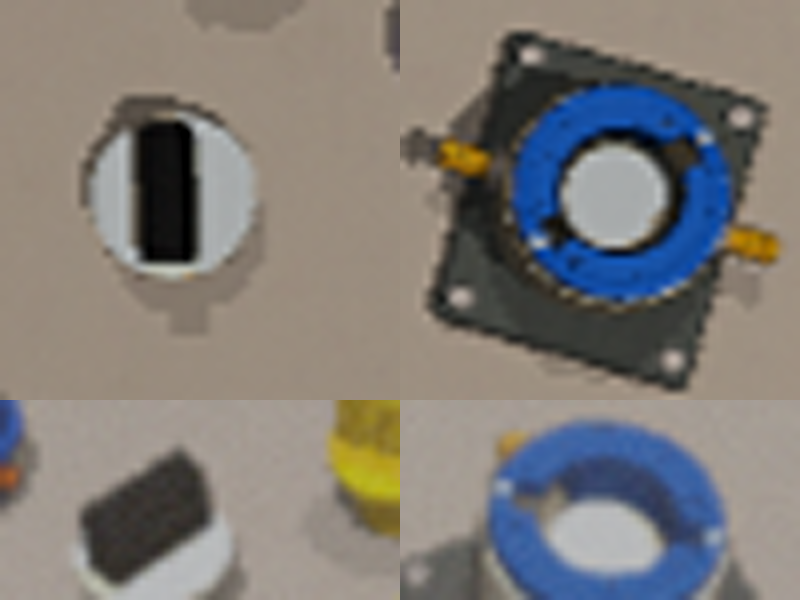

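The crop shows the white cap with its black bar centred at crop (165,191). On the blue collar the white dots are at (705,137) and (540,242), beside the slots.

Run:
```python
from h import *
g=load('top'); s=load('scene')
f=lambda g,x,y,ox,oy,z:pt(g,ox+(x+.5)/8-.5,oy+(y+.5)/8-.5,z)
T=lambda x,y,z:f(g,x-400,y,310,182,z); S=lambda x,y,z:f(s,x-400,y-400,295,230,z)
ang=lambda a,b:np.degrees(np.arctan2((a-b)[1],(a-b)[0]))
for n,F,a,b in[('top',T,(705,137),(540,242)),('scene',S,(503,487),(713,537))]:
    a=F(*a,.064);b=F(*b,.064); print(n,'mid',(a+b)/2,'dist',np.linalg.norm(a-b),'ang',ang(a,b))
print('collar ctr',T(621,196,.064), 'diam', np.linalg.norm(T(510,196,.064)-T(732,196,.064)))
a,b=T(465,155,.03),T(760,243,.03);print('stubs',(a+b)/2,ang(a,b))
C=lambda x,y,z:f(g,x,y,190,205,z)
print('bar',C(165,191,.06),'ang',ang(C(165,120,.06),C(165,263,.06)),np.linalg.norm(C(165,120,.06)-C(165,263,.06)))
print('flange',C(172,190,.032),np.linalg.norm(C(88,190,.032)-C(256,190,.032)))
# depth-based
P=np.array([pt(g,u,v) for v in range(205,255) for u in range(190,240)]);q=P[P[:,2]>.055]
print('bar depth',q.mean(0),q[:,2].mean(),len(q),cv2.minAreaRect(q[:,:2].astype(np.float32)*1000))
P=np.array([pt(g,u,v) for v in range(180,232) for u in range(305,362)]);q=P[(P[:,2]>.058)]
print('collar depth',cv2.minEnclosingCircle(q[:,:2].astype(np.float32)*1000),np.median(q[:,2]))
Q=np.array([pt(s,u,v) for v in range(165,205) for u in range(195,245)]);q=Q[Q[:,2]>.056]
print('scene bar',cv2.minAreaRect(q[:,:2].astype(np.float32)*1000),len(q))
Q=np.array([pt(s,u,v) for v in range(225,275) for u in range(290,350)]);q=Q[(Q[:,2]>.058)]
print('scene collar',cv2.minEnclosingCircle(q[:,:2].astype(np.float32)*1000),np.median(q[:,2]))
```

```text
top mid [ 0.54910772 -0.14142572  0.064     ] dist 0.06190732155090816 ang -59.053725784184444
scene mid [ 0.55154261 -0.14140039  0.064     ] dist 0.062128001061714386 ang 119.6672845643071
collar ctr [ 0.54704641 -0.14084215  0.064     ] diam 0.06971963289045004
stubs [ 0.54954763 -0.14255867  0.03      ] 71.74332851299744
bar [0.49911463 0.18020606 0.06      ] ang -0.5954988055964675 0.04504205088012928
flange [0.50093068 0.18237912 0.032     ] 0.05432556714123341
bar depth [0.4923649  0.16142443 0.18930796] 0.18930795938026335 118 ((480.9776916503906, 98.12815856933594), (197.361572265625, 44.4417724609375), 77.79299926757812)
collar depth ((502.6470947265625, -81.33108520507812), 108.72543334960938) 0.0627739675239769
scene bar ((364.4776916503906, -122.48245239257812), (820.9232177734375, 131.7679443359375), 62.972808837890625) 131
scene collar ((348.33642578125, -288.8221740722656), 284.87457275390625) 0.06435158875239638
```

Everything agrees to about 2 mm: bar at (0.499, 0.180), yaw about -0.6°, height 60 mm. The holder axis is at about (0.549, -0.1415) and the slots lie at about -59.5°, which is 41° clockwise of the holder's x line. I'll go above the cap.

>>> send_rows:
  motion:
    - {"offset":[38.1,30.5,12],"turn":-23.7}
    - {"offset":[38.1,30.5,12],"turn":-23.7}
    - {"offset":[38.1,30.5,12],"turn":-23.7}
    - {"offset":[38.1,30.5,12],"turn":-23.7}
    - {"offset":[38.1,30.5,12],"turn":-23.7}
    - {"offset":[38.1,30.5,12],"turn":-23.7}
    - {"offset":[38.1,30.5,12],"turn":-23.7}
    - {"offset":[38.1,30.5,12],"turn":-23.7}
  hand: 0
  squeeze: 15

```text
t: 0.9
eef_pos: [0.4545, 0.2674, 0.3087]
ee_rot: [-3.142, 0.0, -0.01]
force: [1.8, 1.0, 0.3]
width: 0.0436
```

>>> send_rows:
  motion:
    - {"offset":[4.0,8.2,2],"turn":0}
    - {"offset":[4.0,8.2,2],"turn":0}
    - {"offset":[4.0,8.2,2],"turn":0}
    - {"offset":[4.0,8.2,2],"turn":0}
    - {"offset":[4.0,8.2,2],"turn":0}

```text
t: 1.4
eef_pos: [0.4933, 0.1873, 0.2893]
ee_rot: [-3.141, -0.0, -0.01]
force: [-0.3, -0.1, -0.5]
width: 0.0435
```

Run:
```python
from h import *
g=snap('scene'); t=snap('top'); s=get_state(); print(s['t'],s['eef_pos'],s['ee_rot'],s['force'])
im=np.vstack([cv2.resize(x['frame'][b:b+100,a:a+190],(760,400)) for x,a,b in((g,130,110),)])
cv2.imwrite('pics/hover.png',im)
```

```text
1.5 [0.49313142 0.18789199 0.28940938] [-3.14120674e+00 -4.35509358e-04 -8.69769939e-03] [-0.1821587   0.32640205  0.31197007]
```

View pics/hover.png

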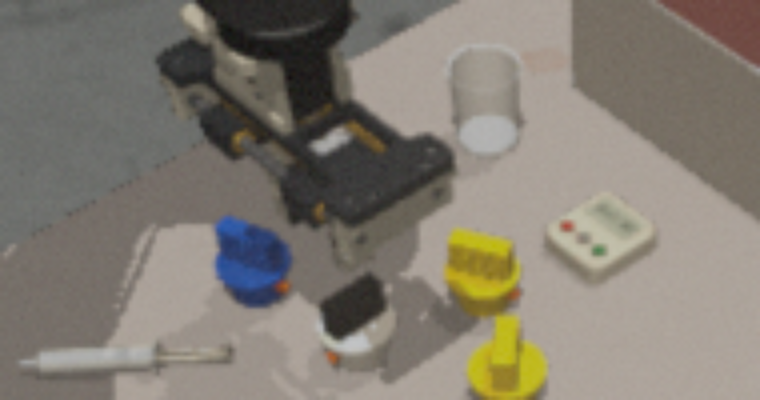

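The gripper is over the white cap at about (355,310), with the blue and yellow caps clear of the fingers. I'll centre and descend.

>>> send_rows:
  motion:
    - {"offset":[0.65,0.75,2],"turn":0}
    - {"offset":[0.65,0.75,4],"turn":0}
    - {"offset":[0.65,0.75,6],"turn":0}
    - {"offset":[0.65,0.75,7.0],"turn":0}
    - {"offset":[0.65,0.75,7.5],"turn":0}
    - {"offset":[0.65,0.75,7.5],"turn":0}

```text
t: 2.1
eef_pos: [0.4997, 0.1798, 0.214]
ee_rot: [3.141, 0.0, -0.009]
force: [-0.2, 1.0, 1.5]
width: 0.0442
```

>>> send_rows:
  motion:
    - {"offset":[0,0,0],"turn":0}
    - {"offset":[0,0,0],"turn":0}
    - {"offset":[0,0,0],"turn":0}
    - {"offset":[0,0,0],"turn":0}
    - {"offset":[0,0,0],"turn":0}
    - {"offset":[0,0,0],"turn":0}
    - {"offset":[0,0,0],"turn":0}
    - {"offset":[0,0,0],"turn":0}
  hand: -1
  squeeze: 20

```text
t: 2.9
eef_pos: [0.4999, 0.1794, 0.2144]
ee_rot: [-3.141, -0.0, -0.01]
force: [-0.8, -0.3, 4.9]
width: 0.0157
```

>>> send_rows:
  motion:
    - {"offset":[0,0,-2],"turn":0}
    - {"offset":[0,0,-5],"turn":0}
    - {"offset":[0,0,-8],"turn":0}
    - {"offset":[0,0,-10],"turn":0}
    - {"offset":[0,0,-10],"turn":0}
    - {"offset":[0,0,-10],"turn":0}

```text
t: 3.5
eef_pos: [0.4994, 0.1791, 0.3138]
ee_rot: [-3.141, 0.0, -0.011]
force: [0.3, 0.7, -1.6]
width: 0.0158
```

>>> send_rows:
  motion:
    - {"offset":[5.3,32.0,0],"turn":58.5}
    - {"offset":[5.3,32.0,0],"turn":58.5}
    - {"offset":[5.3,32.0,0],"turn":58.5}
    - {"offset":[5.3,32.0,0],"turn":58.5}
    - {"offset":[5.3,32.0,0],"turn":58.5}
    - {"offset":[5.3,32.0,0],"turn":58.5}
    - {"offset":[5.3,32.0,0],"turn":58.5}
    - {"offset":[5.3,32.0,0],"turn":58.5}

```text
t: 4.3
eef_pos: [0.549, -0.1442, 0.3118]
ee_rot: [3.138, 0.002, -1.039]
force: [0.8, 0.0, -0.9]
width: 0.0158
```

>>> send_rows:
  motion:
    - {"offset":[0,0,0],"turn":0}
    - {"offset":[0,0,0],"turn":0}
    - {"offset":[0,0,0],"turn":0}

```text
t: 4.6
eef_pos: [0.5494, -0.1403, 0.3138]
ee_rot: [3.141, 0.0, -1.029]
force: [0.6, -0.2, -1.4]
width: 0.0157
```

Run:
```python
from h import *
g=snap('scene'); t=snap('top'); s=get_state(); print(s['t'],s['eef_pos'],s['ee_rot'],s['force'])
cv2.imwrite('pics/over.png',np.hstack([cv2.resize(x['frame'][b:b+100,a:a+80],(400,500)) for x,a,b in((g,275,195),(t,300,160))]))
```

```text
4.7 [ 0.54952059 -0.14027504  0.31413466] [-3.14157766e+00  4.77170040e-05 -1.02924905e+00] [ 0.99758789 -1.05138137 -1.17710336]
```

View pics/over.png

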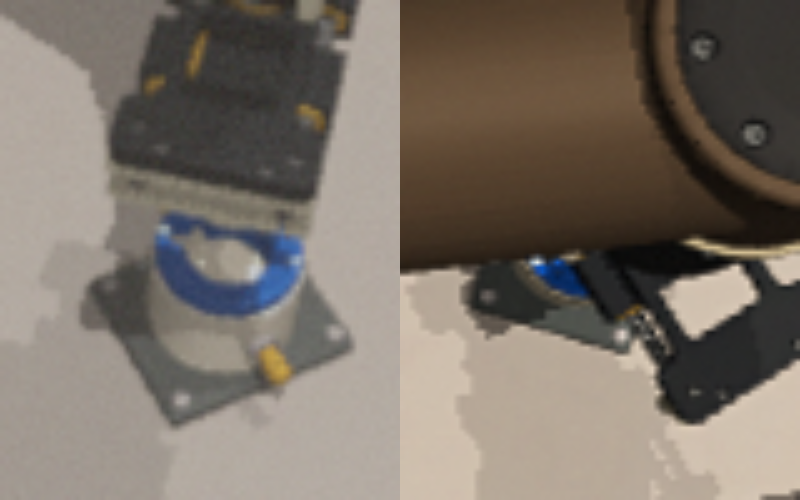

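The cap is hidden by the gripper from both cameras. The collar and its dot show at about (160,230) in the left half, so I'll go down gently and work by force.

>>> send_rows:
  motion:
    - {"offset":[0.09,0.05,1.5],"turn":0.5}
    - {"offset":[0.09,0.05,3],"turn":0.5}
    - {"offset":[0.09,0.05,3.4],"turn":0.5}
    - {"offset":[0.09,0.05,3.6],"turn":0.5}
    - {"offset":[0.09,0.05,3.8],"turn":0.5}
    - {"offset":[0.09,0.05,3.8],"turn":0.5}

```text
t: 5.3
eef_pos: [0.5497, -0.1421, 0.2765]
ee_rot: [-3.141, -0.0, -1.04]
force: [0.1, -0.5, -1.4]
width: 0.0158
```

>>> send_rows:
  motion:
    - {"offset":[0,0,0.2],"turn":0}
    - {"offset":[0,0,0.4],"turn":0}
    - {"offset":[0,0,0.4],"turn":0}

```text
t: 5.6
eef_pos: [0.5494, -0.1423, 0.272]
ee_rot: [3.141, 0.0, -1.04]
force: [-0.9, -0.3, -0.7]
width: 0.0162
```

>>> send_rows:
  motion:
    - {"offset":[0,0,0.2],"turn":0}
    - {"offset":[0,0,0.4],"turn":0}
    - {"offset":[0,0,0.5],"turn":0}
    - {"offset":[0,0,0.5],"turn":0}

```text
t: 6.0
eef_pos: [0.5495, -0.1422, 0.2669]
ee_rot: [3.141, 0.0, -1.04]
force: [0.8, 0.5, -0.7]
width: 0.0162
```

>>> send_rows:
  motion:
    - {"offset":[0,0,0.1],"turn":0}
    - {"offset":[0,0,0.2],"turn":0}
    - {"offset":[0,0,0.2],"turn":0}

```text
t: 6.3
eef_pos: [0.5495, -0.1422, 0.265]
ee_rot: [3.141, 0.0, -1.04]
force: [0.3, -0.4, -0.7]
width: 0.016
```

>>> send_rows:
  motion:
    - {"offset":[0,0,0.1],"turn":0}
    - {"offset":[0,0,0.2],"turn":0}
    - {"offset":[0,0,0.2],"turn":0}
    - {"offset":[0,0,0.2],"turn":0}

```text
t: 6.7
eef_pos: [0.5495, -0.1422, 0.2631]
ee_rot: [3.141, 0.0, -1.04]
force: [0.8, -0.3, -1.6]
width: 0.0156
```

>>> send_rows:
  motion:
    - {"offset":[0,0,0.1],"turn":0}
    - {"offset":[0,0,0.2],"turn":0}
    - {"offset":[0,0,0.2],"turn":0}
    - {"offset":[0,0,0.2],"turn":0}

```text
t: 7.1
eef_pos: [0.5496, -0.1422, 0.2614]
ee_rot: [-3.141, -0.0, -1.04]
force: [-1.0, 1.0, 1.4]
width: 0.0158
```

The lugs are in the slots and there is light contact at the plunger height. I'll raise the grip and push home.

>>> send_rows:
  motion:
    - {"offset":[0,0,0.1],"turn":0}
    - {"offset":[0,0,0.25],"turn":0}
    - {"offset":[0,0,0.4],"turn":0}
    - {"offset":[0,0,0.5],"turn":0}
    - {"offset":[0,0,0.5],"turn":0}
  squeeze: 35

```text
t: 7.6
eef_pos: [0.5497, -0.1422, 0.2562]
ee_rot: [-3.141, -0.0, -1.04]
force: [-1.9, 0.4, 3.6]
width: 0.0156
```

>>> send_rows:
  motion:
    - {"offset":[0,0,0.1],"turn":0}
    - {"offset":[0,0,0.2],"turn":0}
    - {"offset":[0,0,0.3],"turn":0}
    - {"offset":[0,0,0.3],"turn":0}

```text
t: 8.0
eef_pos: [0.5496, -0.1423, 0.2532]
ee_rot: [-3.141, -0.0, -1.04]
force: [-1.2, 0.1, 6.0]
width: 0.0159
```

>>> send_rows:
  motion:
    - {"offset":[0,0,0.05],"turn":0}
    - {"offset":[0,0,0.1],"turn":0}
    - {"offset":[0,0,0.1],"turn":0}

```text
t: 8.3
eef_pos: [0.5496, -0.1422, 0.2523]
ee_rot: [-3.141, -0.0, -1.04]
force: [-1.2, 0.7, 6.3]
width: 0.0159
```

>>> send_rows:
  motion:
    - {"offset":[0,0,0],"turn":2}
    - {"offset":[0,0,0],"turn":4}
    - {"offset":[0,0,0],"turn":6}
    - {"offset":[0,0,0],"turn":8}
    - {"offset":[0,0,0],"turn":8}

```text
t: 8.8
eef_pos: [0.5502, -0.1423, 0.2527]
ee_rot: [-3.14, -0.001, -1.18]
force: [0.3, 1.1, 5.7]
width: 0.0155
```

```bash
python3 -c "
from h import *
s=get_state();print(s['eef_pos'],np.degrees(s['ee_rot'][2]),s['force'],s['moment'])"
```

```text
[ 0.55020878 -0.1422719   0.25272099] -67.63121775691829 [0.28127639 1.11902537 5.73901696] [ 0.06034203 -0.06855485  0.02763792]
```

>>> send_rows:
  motion:
    - {"offset":[0,0,0.04],"turn":4}
    - {"offset":[0,0,0.04],"turn":8}
    - {"offset":[0,0,0.04],"turn":12}
    - {"offset":[0,0,0.04],"turn":16}
    - {"offset":[0,0,0.04],"turn":20}
    - {"offset":[0,0,0.04],"turn":24}
    - {"offset":[0,0,0.04],"turn":28}
    - {"offset":[0,0,0.04],"turn":28}

```text
t: 9.6
eef_pos: [0.5505, -0.1423, 0.2525]
ee_rot: [-3.139, -0.0, -1.67]
force: [0.2, -1.0, 6.5]
width: 0.0156
```

```bash
python3 -c "
from h import *
s=get_state();print(s['eef_pos'],np.degrees(s['ee_rot'][2]),s['force'],s['moment'])"
```

```text
[ 0.55049512 -0.14231638  0.25250592] -95.6856962404762 [ 0.21946657 -0.96772858  6.54804935] [-0.12766715 -0.34128593 -0.01988784]
```

>>> send_rows:
  motion:
    - {"offset":[0,0,0],"turn":1.5}
    - {"offset":[0,0,0],"turn":3}
    - {"offset":[0,0,0],"turn":4.5}
    - {"offset":[0,0,0],"turn":6}
    - {"offset":[0,0,0],"turn":6}
    - {"offset":[0,0,0],"turn":6}

```text
t: 10.2
eef_pos: [0.5505, -0.1424, 0.2525]
ee_rot: [-3.139, 0.0, -1.772]
force: [0.9, -0.8, 5.6]
width: 0.0158
```

```bash
python3 -c "
from h import *
s=get_state();print(s['eef_pos'],np.degrees(s['ee_rot'][2]),s['force'],s['moment'])"
```

```text
[ 0.55050567 -0.14236158  0.25251972] -101.54994503319138 [ 0.93506956 -0.80395482  5.60329984] [-0.30391843 -0.36531091  0.04116588]
```

>>> send_rows:
  motion:
    - {"offset":[0,0,0],"turn":0.7}
    - {"offset":[0,0,0],"turn":1.4}
    - {"offset":[0,0,0],"turn":2}
    - {"offset":[0,0,0],"turn":2}

```text
t: 10.6
eef_pos: [0.5501, -0.1422, 0.2524]
ee_rot: [-3.14, 0.0, -1.807]
force: [-1.5, 0.4, 7.5]
width: 0.0156
```

```bash
python3 -c "
from h import *
s=get_state();print(s['eef_pos'],np.degrees(s['ee_rot'][2]),s['force'],s['moment'])"
```

```text
[ 0.55013001 -0.14221649  0.25243206] -103.56096334042425 [-1.54004401  0.35344497  7.51641543] [0.3684272  0.24995429 0.0522194 ]
```

>>> send_rows:
  motion:
    - {"offset":[0,0,0],"turn":0.7}
    - {"offset":[0,0,0],"turn":1.4}
    - {"offset":[0,0,0],"turn":1.4}

```text
t: 10.9
eef_pos: [0.5499, -0.1421, 0.2524]
ee_rot: [-3.14, 0.0, -1.832]
force: [-1.8, 1.0, 7.9]
width: 0.0157
```

```bash
python3 -c "
from h import *
s=get_state();print(s['eef_pos'],np.degrees(s['ee_rot'][2]),s['force'],s['moment'])"
```

```text
[ 0.54992159 -0.14211538  0.25240483] -104.94461174891224 [-1.80281082  1.03684687  7.85845966] [0.63214129 0.493836   0.37789668]
```

Torque rises at -105°, which puts the stop at the slots plus 45° (slots at -59.9°, agreeing with vision). I'll ease back to the notch and let it up.

>>> send_rows:
  motion:
    - {"offset":[0,0,0],"turn":-1}
    - {"offset":[0,0,0],"turn":-2.4}
    - {"offset":[0,0,-0.1],"turn":-2.4}
    - {"offset":[0,0,-0.2],"turn":-2.4}
    - {"offset":[0,0,-0.3],"turn":-2.4}
    - {"offset":[0,0,-0.38],"turn":-2.4}
    - {"offset":[0,0,-0.38],"turn":-2.4}

```text
t: 11.6
eef_pos: [0.5499, -0.1422, 0.2558]
ee_rot: [-3.141, 0.0, -1.79]
force: [1.1, 0.6, 4.2]
width: 0.0159
```

```bash
python3 -c "
from h import *
s=get_state();print(s['eef_pos'],np.degrees(s['ee_rot'][2]),s['force'],s['moment'])"
```

```text
[ 0.54988857 -0.14218378  0.25582726] -102.56848591425522 [1.1257343  0.60201075 4.17216202] [ 0.21587234 -0.35202782 -0.00939526]
```

>>> send_rows:
  motion:
    - {"offset":[0,0,0],"turn":0}
    - {"offset":[0,0,0],"turn":0}
    - {"offset":[0,0,0],"turn":0}
    - {"offset":[0,0,0],"turn":0}
    - {"offset":[0,0,0],"turn":0}
    - {"offset":[0,0,0],"turn":0}
  hand: 0

```text
t: 12.2
eef_pos: [0.5495, -0.1423, 0.2555]
ee_rot: [3.141, -0.0, -1.79]
force: [-0.5, 0.3, -0.1]
width: 0.0435
```

>>> send_rows:
  motion:
    - {"offset":[0,0,-1],"turn":0}
    - {"offset":[0,0,-4],"turn":0}
    - {"offset":[0,0,-8],"turn":0}
    - {"offset":[0,0,-12],"turn":0}
    - {"offset":[0,0,-15],"turn":0}
    - {"offset":[0,0,-15],"turn":0}

```text
t: 12.8
eef_pos: [0.5504, -0.1425, 0.4116]
ee_rot: [-3.132, 0.001, -1.79]
force: [0.1, -0.4, -0.5]
width: 0.0439
```

>>> send_rows:
  motion:
    - {"offset":[0,-20,0],"turn":0}
    - {"offset":[0,-20,0],"turn":0}
    - {"offset":[0,-20,0],"turn":0}
    - {"offset":[0,-20,0],"turn":0}
    - {"offset":[0,-20,0],"turn":0}
    - {"offset":[0,-20,0],"turn":0}

```text
t: 13.4
eef_pos: [0.7456, -0.186, 0.4026]
ee_rot: [3.138, -0.001, -1.791]
force: [-0.8, 0.4, 0.9]
width: 0.0438
```

Run:
```python
from h import *
g=snap('scene'); t=snap('top'); s=get_state(); print(s['t'],s['eef_pos'],s['ee_rot'],s['force'])
cv2.imwrite('pics/end.png',np.vstack([np.hstack([cv2.resize(x['frame'][b:b+60,a:a+80],(400,300)) for x,a,b in((g,280,210),(t,295,175))]),np.hstack([cv2.resize(x['frame'],(400,300)) for x in (g,t)])]))
for n,x,a,b in(('s',g,290,215),('t',t,305,180)):
    P=np.array([pt(x,u,v) for v in range(b,b+55) for u in range(a,a+60)]);c=np.array([x['frame'][v,u] for v in range(b,b+55) for u in range(a,a+60)])
    k=(c.max(1)<70)&(P[:,2]>.08)&(P[:,2]<.13)&(np.hypot(P[:,0]-.55,P[:,1]+.142)<.035); q=P[k]
    print(n,k.sum(),'top z',np.percentile(q[:,2],[50,75,90]) if len(q) else None)
```

```text
13.5 [ 0.7441899  -0.18572049  0.40572692] [ 3.14131441e+00 -1.24427187e-04 -1.79037723e+00] [-0.66360782 -0.17912675 -0.30204807]
s 166 top z [0.10073918 0.10286957 0.10386888]
t 132 top z [0.10041975 0.1019081  0.10311192]
```

View pics/end.png

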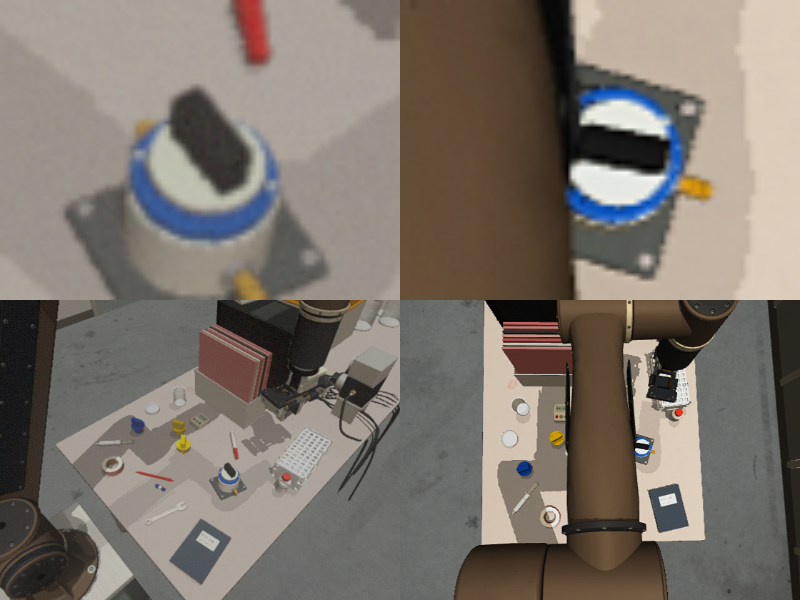

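The cap sits level in the collar, with the bar at (605,147) in the top-right crop, at about -102°. Its bar top is at about 101–103 mm, against 102 mm expected when locked. Bystanders look undisturbed. I'll draw the arm back into clear space and hand in.

>>> send_rows:
  motion:
    - {"offset":[0,10,-4],"turn":0}
    - {"offset":[0,10,-4],"turn":0}
    - {"offset":[0,10,-4],"turn":0}
    - {"offset":[0,10,-4],"turn":0}
    - {"offset":[0,10,-4],"turn":0}

```text
t: 14.0
eef_pos: [0.6465, -0.1639, 0.4469]
ee_rot: [-3.139, 0.001, -1.79]
force: [-0.1, -0.3, -1.2]
width: 0.0437
```

```bash
python3 -c "
from h import *
s=get_state();print(s['t'],s['eef_pos'],s['force'],abs(s['qd']).max()); print(job_done())"
```

```text
14.0 [ 0.64653433 -0.16385788  0.44689455] [-0.07175578 -0.32535651 -1.21407115] 0.04258808592722307
the job is handed in; nothing more can be done
None
```

The filter holder is closed, with the cap fitted, twisted to its stop and sprung up into its locking notches. I handed the job in at t = 14 s.

- **How it went:** I gripped the white cap by its black bar and lowered its lugs into the slots, which the cameras put at about -59.5°. I pushed it down to about 38 mm, turned it clockwise to the stop at -105°, eased back about 2.4° and let it up into the notches before releasing. The highest readings I took were about 8 N and 0.4 N m.
- **Last checks:** With the gripper off, the bar top measured about 101–103 mm above the bench (102 expected when locked), and the bar lay at about -102°, the notch angle. The stop angle agreed with the slots seen by eye. The arm was clear and almost at rest, with about 1 N read at the wrist.
- **Not fully checked:** The bystanders I could see looked undisturbed, but I did not measure them, and the arm hid part of the last top view. No check failed. I saw the last crop before withdrawing the arm a further 10 cm and took no picture after that.

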